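# Hang the cap catcher under the bottle opener

## Robot

A 6-joint arm with a two-finger parallel gripper is mounted at the origin on the work surface. World frame = base frame: x ahead of the robot, y to its left, z up, the work surface at z = 0. Lengths are in m, angles in rad, forces in N, time in s.
With the tool pointing down it reaches from about 0.375 to 0.9 m from the base axis. Payload 3.1 kg.
Tool frame: the origin (TCP) lies on the centre line of the jaws, within the pads' length; the fingertips stand robot.tip_extent ahead of it and the grasp point (between the pads) lies 8 mm behind it (robot.tip_extent is the distance from the TCP to the fingertips, in m); z points along the fingers, y is the line along which they close (so a half turn about z gives the same grasp; the last joint's range is limited). The gripper opens to 85 mm and grips with 20 to 120 N. Pads are 22 mm wide; open, the fingers measure 114 mm over their backs; the gripper's body (76 mm by 85 mm) begins 54 mm behind the grasp point. The pads swing forward as they close: fully open they stand 13 mm farther back than shut.
Start: joints at [-1.458, 0.527, 1.433, -0, 1.181, -0.178], TCP at [0.18, -0.599, 0.212] pointing down, gripper open.
Joint ranges: [-3.08, 3.08], [-0.75, 2.2], [0.22, 2.44], [-1.43, 4.57], [0, 2.65], [-2.85, 2.85]. Speed limits (rad/s): [2.79, 2.79, 3.14, 3.14, 3.14, 3.14].

## Interface

Orientations are given as a unit quaternion [x, y, z, w].
In Python, from station import robot, capture gives the robot as it stands.
- The arm moves only by the tool arm_command, never from a script. Its argument "increments" is a list that holds one entry, the list of rows, each a list of 4 numbers: the shift along the tool's x, y, z in cm, then the turn about the tool's z in rad. In form: [[[tx, ty, tz, twist], ...]]. A call has exactly 8 rows; each row is the pose to reach, as a shift and turn from the pose commanded when the call began, along the tool's axes at that moment; what a row does not reach only later rows make up. A row lasts 1/12 s, in which the tool goes at most 41.7 mm and 7.16 degrees, less where a joint would pass 70% of its speed; a pose out of reach is approached as far as the arm can. A call with a gripper value outside its range is refused whole. "claw" is the closure, from 0 (fully open) to 1 (shut), set as the call begins (left out, the last holds). The fingers move at their own pace and stop on an object; "force" is the grip in N (left out, the last holds). Time passes only in rows, so rows that repeat a pose let the fingers close, or fill a call up. It gives the time, the measured TCP pose, the force, the opening and the grip force at its end, in the units of the state.
- robot.observe(): the state, without advancing time (a new reading comes with each control period).
- capture(name): name is "side" or "top" or "wrist"; returns a dict with "frame" (384x512x3 uint8, red, green, blue), "depth" (384x512 float32, m along the optical axis (not along the pixel's ray), 0 where there is no reading), "mtx" (3x3 intrinsics, pixels), "rvec" (rotation vector, rad) and "tvec" (3), from world to camera coordinates, as OpenCV has them; the wrist camera has in their place "mount" (4x4, takes a point from camera to tool coordinates, whose origin is the TCP and whose axes are the flange's). Camera axes: x right, y down, z forward; pixel columns grow to the right and rows downward; lengths in m; the calibration is good to about 2 mm. A picture is of the moment at which its call begins: read the wrist's pose just before it.
- robot.sign_off(): hands the job in; it is judged then, once.
The state is a dict: "time": time; "q": joint angles; "dq": joint speeds; "joint_efforts": joint torques, N m; "position": TCP position; "ee_rot": TCP orientation; "wrist_force": force on the tool from outside, world axes, zero at the start; "ft_torque": the same for the moment, N m; "width": opening from 0.0 (shut) to 1.0 (fully open); "grip_force": force on a finger pad.
Only numpy, scipy, OpenCV 4.12 (cv2) and the standard library are available. Lean on these libraries where they do the work, as an engineer would, in place of code of your own. Each camera call takes 0.05 s, during which the arm holds its last target. There are 200 camera calls.

## Task

Hang the small steel cap catcher by its own hook on the bottle crate's robot-side rim, box outside, in the free stretch of rim beside the opener, and let go of it. Then slide it along the rim, still hanging, until it sits centred under the opener, and leave it hanging; do not jam it hard against the opener, tip it over, or disturb the jar, can, tape roll and white bottle.

Things in the scene. Friction and masses are not known exactly. Their poses are not given: they have to be found in the camera images.
- crate: Fixed plywood bottle crate, open on top, outside 240 (x) x 320 (y) x 150 (z) mm, walls 9 mm. Origin: centre of its underside, on the table; x away from the robot. Hang on the -x wall: outer face x = -120, inner -111, rim z = 150 mm, along y. Inside, a divider 80 mm high at x = 20 and four fixed bottles 212 mm high at x = 68; only the opener's post stands in the 126 mm before the divider.
- rim_mid (a point): Middle of the -x wall's rim (top edge, mid-thickness), in the crate's axes. The rim runs 160 mm along y either way. Hung, the catcher's origin lies 26 to 36 mm outside this line and 82 mm below it; the catcher's x is along the crate's x and it leans slightly (up to 0.12 rad). It slides along the rim under a light push on the end of its box, best close to the wall.
- opener: Fixed dark steel opener. A post 16 x 24 mm stands inside the crate, its axis 50 mm from the crate's -x outer face; origin at the foot of the post, at table height; same yaw as the crate. A flat arm 24 mm wide runs from its top to -x over the rim, ending in a 35 mm wide loop at x = -114 mm. It is up to 55 mm either side of the wall's middle: the catcher may have room on one side only.
- opener_arm (a point): Middle of the opener arm's underside, right over the rim: 11 mm above the rim; the arm's top is 7 mm higher. A hung catcher (its hook stands 3 mm above the rim) passes beneath, but cannot be lowered onto the rim there, as the hook needs 22 mm.
- catcher: Loose bare steel cap catcher, about 150 g (varies), upright on the table: a box open on top, 44 (x) x 68 (y) x 75 (z) mm, walls 3 mm; origin at the centre of its underside, z up. At the +x side a 50 mm wide plate rises to z = 85 mm, bends over to +x and turns down as a hook.
- hook (a point): On the catcher, inside its hook: the middle of the underside of the hook's bridge, at x = 30, y = 0, z = 82 mm of the catcher; it rests on the rim when hung. The gap for the wall is 16 mm wide (x = 22 to 38); the 3 mm down-turned lip beyond it reaches 22 mm lower than this point.
- jar: Loose glass jar, 60 mm in diameter, 85 mm high, on the table near the catcher; leave alone. Origin: centre of its underside.
- can: Loose metal can, 66 mm in diameter, 115 mm high, on the table near the catcher; leave alone. Origin: centre of its underside.
- tape: Loose roll of tape lying flat, 90 mm outside, 68 mm inside diameter, 40 mm high, near the catcher; leave alone. Origin: centre of its underside.
- flask: Loose white bottle with a black cap, 56 mm in diameter, 190 mm high, standing on the table before the crate's -x wall; leave alone. Origin: centre of its underside.
Mind the look-alikes: they are no part of the job. What is shaped like the catcher but blue or brown is not meant.

How it is judged:
By the outcome, as a careful person would: the job done as asked, in the order asked, and still so for the second after the job is handed in, with the robot touching nothing.
It also fails if it takes over 64 s, if anything falls off the work surface, if the arm or the gripper's body presses on something with over 40 N, if the wrist force passes 120 N, or if a joint passes its speed limit or range.

## Working session

There is one attempt and no reset: what is moved stays moved. The work goes in short steps, Python scripts to look and compute and a tool call to move; the robot and the scene stay as the last step left them, time stands still between calls to the robot, and variables do not carry over. Pictures are saved under pics/ and viewed, at most 11 in all, crops included, and the job is handed in when it is done.

Besides the shell and the picture viewer there is one more tool, called in YAML: its name, and indented under it one key for each argument. arm_command: Moves the arm, as the interface text tells. Its arguments: {"type":"object","properties":{"increments":{"type":"array"},"claw":{"type":"number"},"force":{"type":"number"}},"required":["increments"]}

```bash
mkdir -p pics; ls; cat > h.py <<'E'
import numpy as np, cv2
from station import robot, capture
from scipy.spatial.transform import Rotation as R
def save(n,f): cv2.imwrite(n,f[...,::-1])
def cloud(c):
    d=c['depth'];K=c['mtx'];v,u=np.mgrid[:d.shape[0],:d.shape[1]]
    P=np.stack([(u-K[0,2])/K[0,0]*d,(v-K[1,2])/K[1,1]*d,d],-1)
    if 'mount' in c:
        s=c['s'];T=c['mount'];P=P@T[:3,:3].T+T[:3,3]
        return P@R.from_quat(s['ee_rot']).as_matrix().T+s['position']
    M=cv2.Rodrigues(np.asarray(c['rvec'],float))[0]
    return (P-np.ravel(c['tvec']))@M
def cap(n):
    s=robot.observe();c=capture(n);c['s']=s;return c
E
python3 - <<'E'
from h import *
s=robot.observe();print(s,robot.tip_extent)
c=cap('top');save('pics/top.png',c['frame']);np.savez('top.npz',**{k:c[k] for k in('frame','depth','mtx','rvec','tvec')})
c=cap('side');save('pics/side.png',c['frame']);np.savez('side.npz',**{k:c[k] for k in('frame','depth','mtx','rvec','tvec')})
E
```

```text
pics
{'time': 0.0, 'q': array([-1.45749291e+00,  5.28469677e-01,  1.43386920e+00,  3.58853511e-05,
        1.18141401e+00, -1.78509511e-01]), 'dq': array([-0.00026273, -0.00090127,  0.00063292,  0.00154427, -0.00024966,
        0.00044875]), 'joint_efforts': array([-1.01407069e-03, -4.42355525e+01, -1.78022289e+01, -1.82716553e-04,
        8.46781244e-03, -1.82436551e-06]), 'position': array([ 0.17975316, -0.59781906,  0.21114204]), 'ee_rot': array([ 9.89374938e-01,  1.45382478e-01,  5.17922327e-05, -1.07900195e-03]), 'wrist_force': array([ 0.59244794, -0.01587804,  0.42293702]), 'ft_torque': array([ 0.04412383, -0.00282564,  0.02311883]), 'grip_force': 0.0, 'width': 1.0022888333747266} 0.011
```

View pics/top.png

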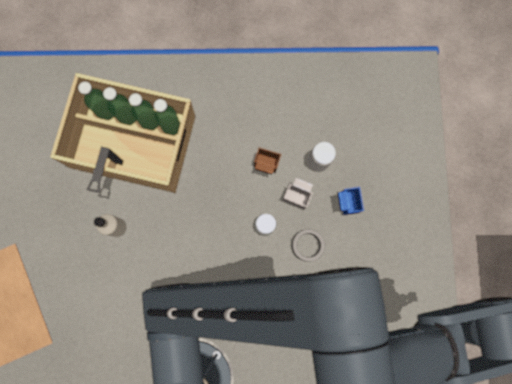

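View pics/side.png

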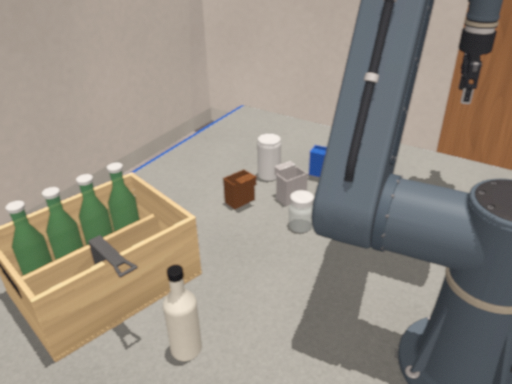

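Top view: the steel catcher is at (299,193). The look-alikes are brown at (266,161) and blue at (350,200), so I choose the bare grey one. The can is at (323,153), jar (265,224), tape (307,245), flask (105,225) and opener loop (100,183).

```bash
python3 - <<'E'
from h import *
c=dict(np.load('top.npz'));P=cloud(c);f=c['frame']
for n,(u,v) in dict(catch=(299,193),brown=(266,161),blue=(350,200),can=(323,153),jar=(265,224),tape=(307,232),flask=(105,225),loop=(100,160),c1=(78,77),c2=(189,98),c3=(55,157),c4=(172,187)).items(): print(n,u,v,P[v,u].round(3))
# crate rim: points z 0.145..0.155
Z=P[...,2];X=P[...,0];Y=P[...,1]
m=(abs(Z-.15)<.006);m[:, 230:]=0;m[:60]=0;m[205:]=0
Q=P[m][:,:2].astype(np.float32);r=cv2.minAreaRect(Q);print('rim',len(Q),r,cv2.boxPoints(r))
m=(abs(Z-.164)<.008);m[:, 200:]=0;m[:130]=0;m[200:]=0
Q=P[m];Q=Q[:,:2].astype(np.float32);print('arm',len(Q),cv2.minAreaRect(Q))
sub=(Z>.02);sub[:,:283]=0;sub[:,316:]=0;sub[:174]=0;sub[212:]=0
Q=P[sub];print('catch',len(Q),Q.min(0),Q.max(0),cv2.minAreaRect(Q[:,:2].astype(np.float32)))
for t in(.078,.04):
  q=Q[Q[:,2]>t];print(t,len(q),cv2.minAreaRect(q[:,:2].astype(np.float32)))
a=cv2.resize(f[145:260,230:380],None,fx=5,fy=5,interpolation=cv2.INTER_CUBIC)
save('pics/crop.png',a)
E
```

```text
catch 299 193 [ 0.514 -0.309  0.001]
brown 266 161 [ 0.611 -0.215  0.002]
blue 350 200 [ 0.49  -0.457  0.003]
can 323 153 [ 0.605 -0.364  0.119]
jar 265 224 [ 0.418 -0.204  0.086]
tape 307 232 [ 0.397 -0.323  0.042]
flask 105 225 [0.416 0.21  0.161]
loop 100 160 [0.584 0.223 0.174]
c1 78 77 [0.819 0.295 0.15 ]
c2 189 98 [0.808 0.012 0.   ]
c3 55 157 [0.6   0.349 0.148]
c4 172 187 [0.524 0.049 0.089]
rim 1820 ((0.6751325130462646, 0.17637068033218384), (0.32301434874534607, 0.24132581055164337), 75.64103698730469) [[ 0.51818585  0.04983276]
 [ 0.7519729  -0.0100151 ]
 [ 0.8320792   0.3029086 ]
 [ 0.5982921   0.36275646]]
arm 399 ((0.5701890587806702, 0.18126118183135986), (0.11805781722068787, 0.33194446563720703), 10.77400016784668)
catch 392 [ 0.30546432 -0.33650463  0.02009745] [ 0.54378896 -0.1415134   1.43272887] ((0.41007912158966064, -0.2467796504497528), (0.07300984114408493, 0.2876985967159271), 59.061614990234375)
0.078 163 ((0.41119566559791565, -0.24475474655628204), (0.06563752144575119, 0.28817230463027954), 58.514122009277344)
0.04 332 ((0.41001251339912415, -0.24683243036270142), (0.07239089906215668, 0.2878352999687195), 58.906707763671875)
```

View pics/crop.png

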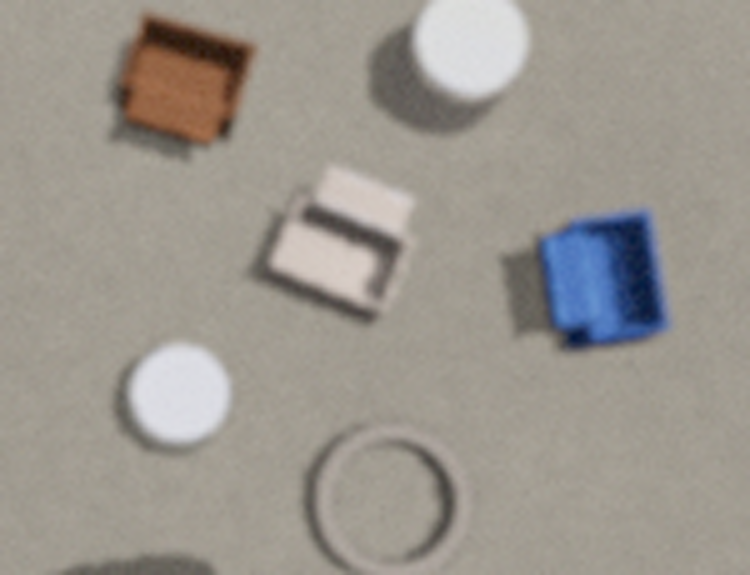

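The close crop confirms it: the bare steel catcher is at crop (345,240), with its hook pointing up-right towards +x/-y.

```bash
python3 - <<'E'
from h import *
c=dict(np.load('top.npz'));P=cloud(c);f=c['frame'].astype(int)
X,Y,Z=P[...,0],P[...,1],P[...,2]
m=(X>.45)&(X<.58)&(Y>-.36)&(Y<-.25)&(Z<.1)
for lo,hi in((.03,.1),(.065,.1),(.08,.1)):
  q=P[m&(Z>lo)&(Z<hi)];r=cv2.minAreaRect(q[:,:2].astype(np.float32));print(lo,len(q),r,q[:,2].max())
o=np.array([.6751,.1764]);yaw=-np.radians(14.36);ex=np.array([np.cos(yaw),np.sin(yaw)]);ey=np.array([-ex[1],ex[0]])
D=P[...,:2]-o;cx=D@ex;cy=D@ey
dark=f.max(-1)<120
m=dark&(cx<-50e-3)&(cx>-.2)&(abs(cy)<.1)&(Z>.14)&(Z<.19)
print('arm n',m.sum(),'z',np.median(Z[m]),'y mean/min/max',np.median(cy[m]),cy[m].min(),cy[m].max(),'x',cx[m].min(),cx[m].max())
for a in np.arange(-.19,-.05,.015):
  k=m&(cx>=a)&(cx<a+.015)
  if k.any():print(round(a,3),k.sum(),cy[k].min().round(3),cy[k].max().round(3))
# check rim line: outer edge of -x wall
m=(abs(Z-.15)<.005)&(cx<-.1)&(cx>-.14)
for a in np.arange(-.16,.16,.04):
  k=m&(cy>a)&(cy<a+.04);print('rim',round(a,2),k.sum(),cx[k].min().round(4),cx[k].max().round(4))
for n,p in dict(flask=(.416,.21)).items():
  d=np.array(p)-o;print(n,d@ex,d@ey)
m=(X>.36)&(X<.47)&(Y>.16)&(Y<.26)&(Z>.02)
print('flask',P[m].min(0),P[m].max(0))
E
```

```text
0.03 384 ((0.5316275358200073, -0.31323978304862976), (0.06835320591926575, 0.12088970839977264), 67.03047180175781) 0.09921793541822106
0.065 261 ((0.5313743352890015, -0.31324678659439087), (0.06814271211624146, 0.12042891979217529), 67.03047943115234) 0.09921793541822106
0.08 154 ((0.5299898982048035, -0.31627118587493896), (0.05510883033275604, 0.1229536384344101), 58.62319564819336) 0.09921793541822106
arm n 360 z 0.16848224081468569 y mean/min/max 0.01944433870457068 0.004236276630928937 0.03711741621122652 x -0.18223331684188399 -0.06540162325722995
-0.19 30 0.004 0.037
-0.175 24 0.006 0.036
-0.16 40 0.011 0.032
-0.145 52 0.01 0.032
-0.13 54 0.008 0.034
-0.115 37 0.012 0.031
-0.1 44 0.008 0.031
-0.085 59 0.008 0.03
-0.07 20 0.008 0.028
rim -0.16 67 -0.1204 -0.1
rim -0.12 52 -0.1203 -0.1108
rim -0.08 54 -0.1201 -0.1108
rim -0.04 53 -0.1204 -0.111
rim 0.0 22 -0.1204 -0.1109
rim 0.04 51 -0.1204 -0.1109
rim 0.08 50 -0.1202 -0.1111
rim 0.12 65 -0.1206 -0.1009
flask -0.2593380782883196 -0.03171011115908343
flask [0.39457406 0.18946197 0.02065017] [0.44974017 0.24277092 0.19670768]
```

arm_command:
  increments:
    - [[4, -2, -1, 0.08], [8, -4, -2, 0.17], [12, -6, -3, 0.26], [16, -8, -4, 0.35], [20, -10, -5, 0.44], [24, -12, -5, 0.53], [28, -13.5, -5, 0.62], [31, -15, -5, 0.69]]

```text
time: 0.77
position: [0.4227, -0.375, 0.2622]
ee_rot: [0.98, -0.2, 0.0, 0.0]
wrist_force: [-0.4, -1.3, -0.5]
width: 0.997
grip_force: 0.0
```

```bash
cat > look.py <<'E'
from h import *
import sys
c=cap('wrist');save(sys.argv[1],c['frame']);P=cloud(c);X,Y,Z=P[...,0],P[...,1],P[...,2];s=c['s']
M=R.from_quat(s['ee_rot']).as_matrix()
print(s['time'],s['position'].round(4),'tool x ang',np.degrees(np.arctan2(M[1,0],M[0,0])).round(2),M[:,2].round(3))
m=(X>.45)&(X<.58)&(Y>-.37)&(Y<-.25)&(Z<.095)&(Z>.02)
n,l,st,_=cv2.connectedComponentsWithStats(m.astype(np.uint8))
if n>1:
  k=1+np.argmax(st[1:,4]);print(st[k])
  for lo in(.03,.068,.08):
    q=P[(l==k)&(Z>lo)]
    if len(q)>9:print(lo,len(q),cv2.minAreaRect(q[:,:2].astype(np.float32)),np.median(q[:,2]))
E
python3 look.py pics/w1.png
```

```text
0.7667 [ 0.4227 -0.375   0.2622] tool x ang -23.07 [ 0. -0. -1.]
[ 147  106   64   53 2082]
0.03 1933 ((0.5061395168304443, -0.30272936820983887), (0.0687326192855835, 0.06284112483263016), 66.02424621582031) 0.07370935127502731
0.068 1279 ((0.5063290596008301, -0.30261725187301636), (0.06859517842531204, 0.06235858425498009), 66.77474975585938) 0.08298986293543523
0.08 852 ((0.5250065326690674, -0.3110705614089966), (0.050419338047504425, 0.021335193887352943), 66.87471771240234) 0.08348332245278019
```

View pics/w1.png

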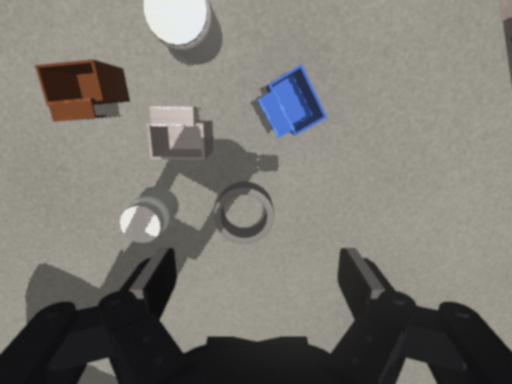

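The wrist view shows the catcher at about (178,132), aligned with the jaws, with jar, can and tape clear of the finger path.

arm_command:
  increments:
    - [[1.3, -3.3, 0, 0], [2.6, -6.6, 0, 0], [3.9, -9.9, 0, 0], [3.9, -9.9, 3, 0], [3.9, -9.9, 6, 0], [3.9, -9.9, 9, 0], [3.9, -9.9, 11, 0], [3.9, -9.9, 11, 0]]

```text
time: 1.48
position: [0.4927, -0.2977, 0.1471]
ee_rot: [0.98, -0.197, -0.005, -0.003]
wrist_force: [-0.4, -0.2, 0.3]
width: 0.999
grip_force: 0.0
```

```bash
python3 look.py pics/w2.png; python3 - <<'E'
from h import *
c=capture('side');save('pics/s2.png',c['frame'])
E
```

```text
1.4833 [ 0.4927 -0.2977  0.1471] tool x ang -22.78 [-0.008  0.007 -1.   ]
[ 217  145   79   74 4222]
0.03 3996 ((0.505914032459259, -0.30265286564826965), (0.06815972179174423, 0.06361517310142517), 66.42097473144531) 0.07377547019407557
0.068 2643 ((0.505914032459259, -0.30265286564826965), (0.06815972179174423, 0.06361517310142517), 66.42097473144531) 0.08301889849133852
0.08 1703 ((0.5248027443885803, -0.3108098804950714), (0.050051990896463394, 0.022481288760900497), 66.52470397949219) 0.08351069773615866
```

View pics/w2.png

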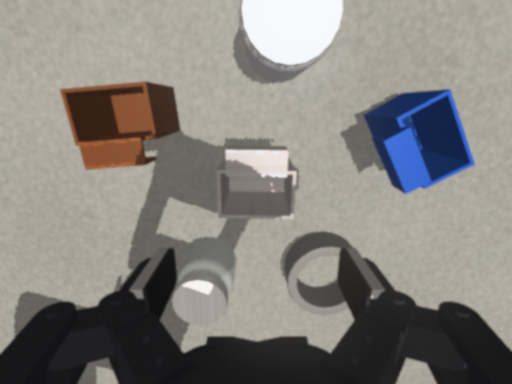

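arm_command:
  increments:
    - [[0, 0, 2, 0.01], [0, 0, 4.5, 0.01], [0, 0, 7, 0.01], [0, 0, 9, 0.01], [0, 0, 10.2, 0.01], [0, 0, 10.2, 0.01], [0, 0, 10.2, 0.01], [0, 0, 10.2, 0.01]]
  claw: 0

```text
time: 2.25
position: [0.4969, -0.3015, 0.0516]
ee_rot: [0.979, -0.203, 0.001, 0.001]
wrist_force: [-0.5, -0.3, -0.5]
width: 1.003
grip_force: 0.0
```

arm_command:
  increments:
    - [[0, 0, 0, 0], [0, 0, 0, 0], [0, 0, 0, 0], [0, 0, 0, 0], [0, 0, 0, 0], [0, 0, 0, 0], [0, 0, 0, 0], [0, 0, 0, 0]]
  claw: 1
  force: 40

```text
time: 2.92
position: [0.4993, -0.3091, 0.0556]
ee_rot: [0.979, -0.201, 0.006, 0.007]
wrist_force: [-5.8, -11.4, 19.4]
width: 0.005
grip_force: 9.4
```

```bash
python3 look.py pics/w3.png; python3 - <<'E'
from h import *
c=capture('side');a=c['frame'][100:280,180:380]
b=cv2.imread('pics/w3.png')[...,::-1]
save('pics/m3.png',np.hstack([cv2.resize(a,(427,384)),b[:,100:450]]))
E
```

```text
2.9167 [ 0.4993 -0.3091  0.0556] tool x ang -23.24 [ 0.01  -0.017 -1.   ]
[ 143  177  142  112 9479]
0.03 9077 ((0.5171389579772949, -0.2896912097930908), (0.07627079635858536, 0.0622212216258049), 69.90119171142578) 0.08252447112834196
0.068 6446 ((0.5170944333076477, -0.28967493772506714), (0.07627079635858536, 0.06212649866938591), 69.90119171142578) 0.08332128894092271
0.08 4969 ((0.5284451842308044, -0.29918384552001953), (0.067569799721241, 0.03408661484718323), 67.59838104248047) 0.08357356473067466
```

View pics/m3.png

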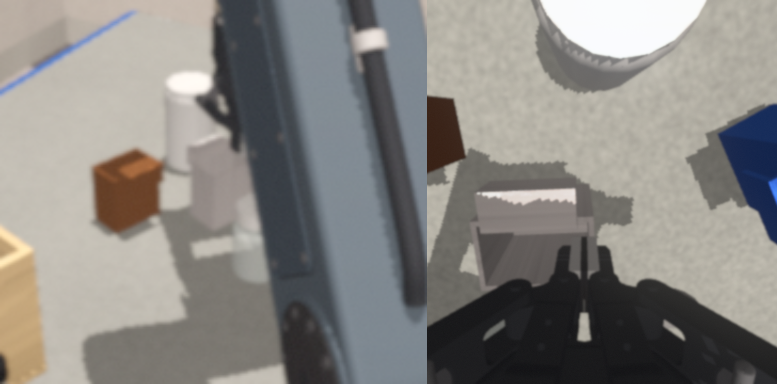

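The picture shows the jaws shut around the catcher's -y end region at (585,260), with the box shifted left. I need numbers before mending this.

```bash
python3 - <<'E'
from h import *
c=cap('wrist');P=cloud(c);f=c['frame'];T=c['mount'];K=c['mtx'];s=c['s']
print(T.round(4),K)
M=R.from_quat(s['ee_rot']).as_matrix()
for p in([0,0,.011],[0,0,0],[.011,0,0],[0,.0,-.03]):
  q=T[:3,:3].T@(np.array(p)-T[:3,3]);u=K@q/q[2];print(p,u[:2].round(),q[2])
L=(P-s['position'])@M  # tool coords
for v in range(190,330,12):
  print(v,[tuple((L[v,u]*1000).round().astype(int)) for u in(215-60+0,200,240,265,285,305,325)])
print(f[200:330:12,285-100+0:].shape, s['wrist_force'],s['width'],s['grip_force'])
E
```

```text
[[-1.000e-04 -9.526e-01 -3.043e-01  7.830e-02]
 [ 1.000e+00 -1.000e-04 -1.000e-04  3.000e-04]
 [ 0.000e+00 -3.043e-01  9.526e-01 -1.603e-01]
 [ 0.000e+00  0.000e+00  0.000e+00  1.000e+00]] [[279.94966184   0.         256.69187285]
 [  0.         279.94966184 196.6553227 ]
 [  0.           0.           1.        ]]
[0, 0, 0.011] [256. 230.] 0.18704501357704362
[0, 0, 0] [256. 238.] 0.17656679943268375
[0.011, 0, 0] [256. 221.] 0.17321910955526168
[0, 0.0, -0.03] [256. 263.] 0.1479898517662477
190 [(np.int64(38), np.int64(-51), np.int64(-24)), (np.int64(39), np.int64(-28), np.int64(-28)), (np.int64(40), np.int64(-8), np.int64(-29)), (np.int64(14), np.int64(7), np.int64(57)), (np.int64(14), np.int64(23), np.int64(57)), (np.int64(14), np.int64(39), np.int64(57)), (np.int64(14), np.int64(56), np.int64(57))]
202 [(np.int64(34), np.int64(-50), np.int64(-29)), (np.int64(33), np.int64(-28), np.int64(-27)), (np.int64(33), np.int64(-8), np.int64(-28)), (np.int64(4), np.int64(7), np.int64(57)), (np.int64(4), np.int64(23), np.int64(57)), (np.int64(4), np.int64(40), np.int64(57)), (np.int64(4), np
[... 2617 characters left out ...]
(-34), np.int64(-82)), (np.int64(6), np.int64(-21), np.int64(-73)), (np.int64(17), np.int64(-5), np.int64(-87)), (np.int64(0), np.int64(4), np.int64(-66)), (np.int64(18), np.int64(9), np.int64(-88)), (np.int64(18), np.int64(15), np.int64(-88)), (np.int64(8), np.int64(25), np.int64(-76))]
322 [(np.int64(12), np.int64(-32), np.int64(-87)), (np.int64(1), np.int64(-21), np.int64(-74)), (np.int64(17), np.int64(-5), np.int64(-92)), (np.int64(-5), np.int64(4), np.int64(-67)), (np.int64(18), np.int64(9), np.int64(-93)), (np.int64(17), np.int64(15), np.int64(-92)), (np.int64(2), np.int64(26), np.int64(-75))]
(11, 327, 3) [ -5.27736832 -11.31945469  19.80674413] 0.0022116847111410868 9.391246342565864
```

The depth shows the fingertips about 25 mm behind the stated place, so the jaws closed above the box wall. I'll lift, open and measure the real finger geometry.

arm_command:
  increments:
    - [[0, 0, -1.5, 0], [0, 0, -3, 0], [0, 0, -5, 0], [0, 0, -7, 0], [0, 0, -9, 0], [0, 0, -10, 0], [0, 0, -10, 0], [0, 0, -10, 0]]
  claw: 1

```text
time: 3.73
position: [0.4958, -0.3005, 0.1503]
ee_rot: [0.979, -0.203, 0.0, 0.0]
wrist_force: [-0.9, -0.8, -0.1]
width: 0.002
grip_force: 0.0
```

```bash
cat >> h.py <<'E'
def tips(c):
    "dark near points: tool-frame y,z of finger front faces"
    s=c['s'];M=R.from_quat(s['ee_rot']).as_matrix();L=(cloud(c)-s['position'])@M*1000
    near=(L[...,2]<25)&(L[...,0]<24)&(L[...,0]>-30)&(abs(L[...,1])<65)&(c['frame'].max(-1)<90)&(c['depth']>0)
    for sgn in(-1,1):
        q=L[near&(L[...,1]*sgn>0)]
        q=q[np.argsort(-q[:,2])][:40];print('finger',sgn,'z',q[:10,2].round(1),'med xyz',np.median(q,0).round(1))
E
python3 look.py pics/w4.png; python3 - <<'E'
from h import *
tips(cap('wrist'));s=robot.observe();print(s['width'],s['wrist_force'])
E
```

```text
3.7333 [ 0.4958 -0.3005  0.1503] tool x ang -23.39 [ 0.001 -0.001 -1.   ]
[ 192  145   80   74 3806]
0.03 3601 ((0.5173122882843018, -0.2859540283679962), (0.06815775483846664, 0.06353750824928284), 69.0300064086914) 0.07413164559754852
0.068 2468 ((0.5173054337501526, -0.285945326089859), (0.06813785433769226, 0.06354007124900818), 69.0652084350586) 0.08310809178895717
0.08 1643 ((0.5364874005317688, -0.29338666796684265), (0.0500318668782711, 0.02232493832707405), 69.20816040039062) 0.08355812924689601
finger -1 z [-22.9 -23.  -23.6 -24.7 -24.8 -24.9 -24.9 -25.4 -25.5 -25.5] med xyz [  7.5  -8.8 -26.5]
finger 1 z [-22.3 -22.9 -23.5 -23.8 -23.8 -24.2 -24.7 -25.  -25.2 -25.3] med xyz [  8.    7.9 -26.8]
0.0034522477277087677 [-0.18636988 -0.05006057 -0.27043399]
```

View pics/w4.png

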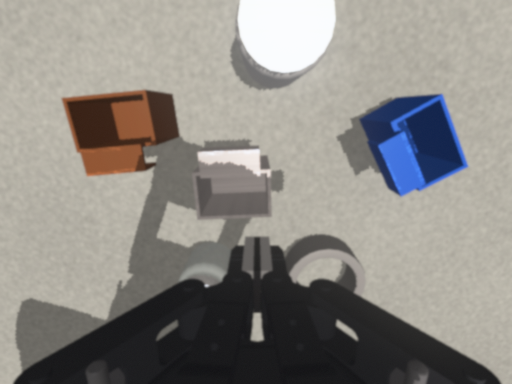

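Confirmed: with the jaws shut, the tips are about 23 mm behind the reported TCP. The catcher stands upright, shifted to (230,190). I'll re-centre with open jaws.

arm_command:
  increments:
    - [[0.2, -1, 0, -0.044], [0.45, -2.1, 0, -0.044], [0.45, -2.1, 0, -0.044], [0.45, -2.1, 1, -0.044], [0.45, -2.1, 2, -0.044], [0.45, -2.1, 2, -0.044], [0.45, -2.1, 2, -0.044], [0.45, -2.1, 2, -0.044]]
  claw: 0

```text
time: 4.5
position: [0.5079, -0.2831, 0.1294]
ee_rot: [0.983, -0.181, -0.0, -0.0]
wrist_force: [0.0, 0.5, -0.7]
width: 1.002
grip_force: 0.0
```

```bash
python3 look.py pics/w5.png; python3 - <<'E'
from h import *
tips(cap('wrist'));s=robot.observe();print(s['width'],s['position'])
E
```

```text
4.5 [ 0.5079 -0.2831  0.1294] tool x ang -20.9 [-0.001  0.    -1.   ]
[ 213  155   86   77 4749]
0.03 4487 ((0.5173417329788208, -0.28604504466056824), (0.06808101385831833, 0.06341439485549927), 69.02372741699219) 0.07381211694429471
0.068 2980 ((0.517305314540863, -0.28606516122817993), (0.06812001764774323, 0.0633464828133583), 68.91370391845703) 0.08306166711028051
0.08 1977 ((0.5363088250160217, -0.2933025062084198), (0.05002402141690254, 0.02265745773911476), 68.94654846191406) 0.0835443347952623
finger -1 z [-30.7 -30.7 -30.8 -30.8 -30.9 -31.1 -31.2 -31.3 -31.4 -31.5] med xyz [  1.2 -42.5 -32. ]
finger 1 z [-30.3 -31.  -31.  -31.1 -31.2 -31.5 -31.5 -31.5 -31.6 -31.6] med xyz [  1.2  43.  -32.3]
1.0022332687947437 [ 0.50827312 -0.28330021  0.13008745]
```

arm_command:
  increments:
    - [[0, 0, 3, 0], [0, 0, 6, 0], [0, 0, 8, 0], [0, 0, 10, 0], [0, 0, 11, 0], [0, 0, 11.6, 0], [0, 0, 11.6, 0], [0, 0, 11.6, 0]]
  claw: 0

```text
time: 5.27
position: [0.5087, -0.2834, 0.0146]
ee_rot: [0.983, -0.181, 0.001, 0.0]
wrist_force: [0.0, -0.9, 0.2]
width: 1.0
grip_force: 0.0
```

arm_command:
  increments:
    - [[0, 0, 0, 0], [0, 0, 0, 0], [0, 0, 0, 0], [0, 0, 0, 0], [0, 0, 0, 0], [0, 0, 0, 0], [0, 0, 0, 0], [0, 0, 0, 0]]
  claw: 1
  force: 40

```text
time: 5.93
position: [0.5092, -0.2837, 0.0154]
ee_rot: [0.983, -0.181, 0.001, 0.001]
wrist_force: [0.2, 0.3, 6.4]
width: 0.793
grip_force: 46.4
```

arm_command:
  increments:
    - [[0, 0, -1, 0], [0, 0, -3, 0], [0, 0, -6, 0], [0, 0, -9, 0], [0, 0, -12, 0], [0, 0, -15, 0], [0, 0, -16, 0], [0, 0, -16, 0]]

```text
time: 6.6
position: [0.5097, -0.284, 0.1772]
ee_rot: [0.983, -0.181, 0.003, 0.002]
wrist_force: [-0.0, -0.5, -1.8]
width: 0.792
grip_force: 45.8
```

```bash
cat > held.py <<'E'
from h import *
c=cap('wrist');s=c['s'];M=R.from_quat(s['ee_rot']).as_matrix();L=(cloud(c)-s['position'])@M*1000
print(s['time'],s['position'].round(4),np.degrees(np.arctan2(M[1,0],M[0,0])).round(2),s['width'],s['grip_force'],s['wrist_force'].round(1))
m=(L[...,0]>13)&(L[...,0]<60)&(abs(L[...,1])<45)&(L[...,2]>-95)&(L[...,2]<-45)&(c['frame'].max(-1)>70)
q=L[m];print(len(q));z=np.median(q[:,2]);q=q[abs(q[:,2]-z)<6];print('hook top tool',cv2.minAreaRect(q[:,:2].astype(np.float32)),z)
A=np.c_[q[:,:2],np.ones(len(q))];print('plane slopes',np.linalg.lstsq(A,q[:,2],rcond=None)[0])
E
python3 held.py
```

```text
6.6 [ 0.5097 -0.284   0.1772] -20.86 0.7916644491115737 45.83838880062103 [-0.  -0.5 -1.8]
10621
hook top tool ((28.626930236816406, 9.626380920410156), (26.443239212036133, 70.36861419677734), 4.912839889526367) -67.74175579784873
plane slopes [ 6.52660545e-02  1.16903994e-03 -6.97269018e+01]
```

```bash
sed -i "s/^A=.*//; s/^m=.*/m=(L[...,0]>22)\&(L[...,0]<60)\&(abs(L[...,1])<45)\&(L[...,2]>-80)\&(L[...,2]<-62)\&(c['frame'].max(-1)>70)/" held.py; cat >> held.py <<'E'
for a in range(-35,36,10):
  k=q[abs(q[:,1]-a)<5]
  if len(k):print(a,len(k),'x',k[:,0].min().round(1),k[:,0].max().round(1),'z',np.median(k[k[:,0]<30,2]).round(1),np.median(k[k[:,0]>33,2]).round(1))
E
python3 held.py
```

```text
6.65 [ 0.5084 -0.283   0.1749] -20.86 0.7935677799019745 45.841745138168335 [-0.5 -0.4 -2.4]
6991
hook top tool ((31.461944580078125, 0.16054916381835938), (50.652034759521484, 18.921449661254883), 89.99748992919922) -67.9708634633344
-25 664 x 22.0 40.8 z -68.2 -67.9
-15 1395 x 22.0 40.9 z -68.1 -67.9
-5 1395 x 22.0 40.9 z -68.1 -67.9
5 1395 x 22.0 40.9 z -68.0 -67.9
15 1402 x 22.0 40.9 z -68.1 -67.9
25 740 x 22.0 40.7 z -68.0 -67.9
```

arm_command:
  increments:
    - [[-0.7, -2, 0, -0.01], [-1.8, -5, 0, -0.03], [-3, -8.3, 0, -0.05], [-4.3, -11.8, 0, -0.07], [-5.6, -15.4, 0, -0.09], [-6.9, -19, 0, -0.11], [-8.2, -22.6, 0, -0.113], [-9.5, -26.2, 0, -0.113]]

```text
time: 7.37
position: [0.5105, -0.0022, 0.1714]
ee_rot: [0.992, -0.125, -0.003, -0.0]
wrist_force: [1.0, 0.4, -1.5]
width: 0.788
grip_force: 45.8
```

```bash
cat > to.py <<'E'
from h import *
import sys
# crate-frame target of TCP (m), z, -> tool-frame cm
o=np.array([.6751,.1764]);yaw=-np.radians(14.36);ex=np.array([np.cos(yaw),np.sin(yaw)]);ey=np.array([-ex[1],ex[0]])
x,y,z=map(float,sys.argv[1:4]);s=robot.observe();M=R.from_quat(s['ee_rot']).as_matrix()
p=np.r_[o+x*ex+y*ey,z];d=s['position'][:2]-o
print('crate xy',(d@ex).round(4),(d@ey).round(4),'z',s['position'][2].round(4),'shift cm',((p-s['position'])@M*100).round(2),'twist',(np.arctan2(M[1,0],M[0,0])-yaw).round(3),'F',s['wrist_force'].round(1),s['time'])
E
python3 to.py -.1455 -.075 .175
```

```text
crate xy -0.1152 -0.2138 z 0.1714 shift cm [ -3.05 -13.88  -0.35] twist -0.001 F [ 1.   0.4 -1.5] 7.3667
```

arm_command:
  increments:
    - [[-0.8, -3.3, 0, 0], [-1.5, -6.4, 0, 0], [-2.2, -9.3, 0, 0], [-2.8, -11.8, 0, 0], [-3.2, -13.3, 0, 0], [-3.3, -14, 0, 0], [-3.3, -14, 0, 0], [-3.3, -14, 0, 0]]

```text
time: 8.03
position: [0.5147, 0.1391, 0.1725]
ee_rot: [0.992, -0.125, -0.001, 0.001]
wrist_force: [0.5, 0.8, -2.7]
width: 0.79
grip_force: 45.9
```

```bash
python3 to.py -.1455 -.075 .175; python3 held.py; python3 to.py -.1455 -.075 .175
python3 - <<'E'
from h import *
c=cap('wrist');save('pics/w6.png',c['frame'])
P=cloud(c);o=np.array([.6751,.1764]);yaw=-np.radians(14.36);ex=np.array([np.cos(yaw),np.sin(yaw)]);ey=np.array([-ex[1],ex[0]])
D=P[...,:2]-o;cx=D@ex;cy=D@ey;Z=P[...,2]
m=(abs(Z-.15)<.006)&(cx<-.09)&(cx>-.14)
for a in np.arange(-.16,.16,.04):
  k=m&(cy>a)&(cy<a+.04)
  if k.sum()>5:print('rim',round(a,2),k.sum(),cx[k].min().round(4),cx[k].max().round(4),np.median(Z[k]))
m=(abs(Z-.166)<.006)&(cx<-.12)&(cx>-.2)&(c['frame'].max(-1)<110)
if m.sum():print('opener',m.sum(),cy[m].min(),cy[m].max())
E
```

```text
crate xy -0.1461 -0.0759 z 0.1725 shift cm [ 0.06 -0.09 -0.25] twist 0.0 F [ 0.5  0.8 -2.7] 8.0333
8.0333 [0.5147 0.1391 0.1725] -14.36 0.7903084238148597 45.881929993629456 [ 0.5  0.8 -2.7]
6971
hook top tool ((31.509124755859375, 0.4717121124267578), (50.51141357421875, 18.98940658569336), 89.98506164550781) -68.00462946677592
-25 651 x 22.0 40.9 z -68.0 -67.8
-15 1391 x 22.0 40.8 z -68.1 -67.9
-5 1397 x 22.0 41.0 z -68.2 -67.9
5 1395 x 22.0 40.9 z -68.1 -67.9
15 1388 x 22.1 40.9 z -68.1 -67.9
25 748 x 22.0 40.9 z -68.1 -67.9
crate xy -0.1457 -0.0763 z 0.1729 shift cm [ 0.02 -0.13 -0.21] twist -0.001 F [ 0.5 -0.7 -1.4] 8.0833
rim -0.16 1258 -0.1193 -0.09 0.14837015839988568
rim -0.12 815 -0.1191 -0.1103 0.14843615248280215
rim -0.08 806 -0.1251 -0.1104 0.14844446606781486
rim -0.04 801 -0.12 -0.1104 0.14844530169209064
rim 0.0 327 -0.1199 -0.1103 0.14841316411455227
rim 0.04 751 -0.1198 -0.1104 0.1484447715257062
rim 0.08 371 -0.1199 -0.1104 0.14841477025143865
opener 2993 0.003206012873103867 0.03677453012948369
```

View pics/w6.png

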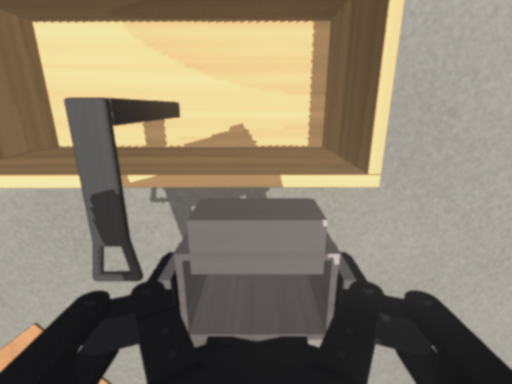

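The opener arm is at left (95,200), the wall rim is at row 180, and the hook at (258,215) is square with the rim in the free stretch. I'll shift 17 mm away from the opener for knuckle clearance and lower.

arm_command:
  increments:
    - [[0.03, 0.8, 0, 0], [0.03, 1.7, 0, 0], [0.03, 1.7, 0, 0], [0.03, 1.7, 1.5, 0], [0.03, 1.7, 3.5, 0], [0.03, 1.7, 5, 0], [0.03, 1.7, 5.6, 0], [0.03, 1.7, 5.6, 0]]

```text
time: 8.8
position: [0.5106, 0.1223, 0.1168]
ee_rot: [0.992, -0.126, -0.002, 0.0]
wrist_force: [-0.5, 0.0, -2.3]
width: 0.788
grip_force: 45.8
```

```bash
python3 - <<'E'
from h import *
capture('wrist')
E
python3 to.py -.1455 -.092 .088
```

```text
crate xy -0.1452 -0.0928 z 0.1177 shift cm [-0.03 -0.08  2.97] twist -0.001 F [-0.5  0.5 -1.7] 8.85
```

Lip is now just above the rim and aligned; lower further, slowly.

arm_command:
  increments:
    - [[0, 0, 0.5, 0], [0, 0, 1, 0], [0, 0, 1.4, 0], [0, 0, 1.8, 0], [0, 0, 2.2, 0], [0, 0, 2.6, 0], [0, 0, 2.9, 0], [0, 0, 2.9, 0]]

```text
time: 9.52
position: [0.5112, 0.123, 0.0882]
ee_rot: [0.992, -0.125, -0.001, 0.0]
wrist_force: [-0.2, -0.4, -1.5]
width: 0.79
grip_force: 45.8
```

```bash
python3 held.py;python3 to.py -.1455 -.092 .084
```

```text
9.5167 [0.5112 0.123  0.0882] -14.39 0.7898950274544267 45.8231395483017 [-0.2 -0.4 -1.5]
6991
hook top tool ((31.470706939697266, -0.2695503234863281), (89.19145965576172, 18.936267852783203), 89.99932098388672) -67.9906978073983
-35 2 x 27.5 34.0 z -62.0 -62.4
-25 648 x 22.1 40.7 z -68.0 -67.9
-15 1404 x 22.0 40.8 z -68.1 -67.9
-5 1394 x 22.0 40.7 z -68.0 -67.8
5 1397 x 22.0 40.9 z -68.1 -67.8
15 1401 x 22.0 40.9 z -68.1 -67.8
25 741 x 22.0 40.8 z -68.1 -67.9
35 1 x 29.7 29.7 z -62.1 nan
crate xy -0.1454 -0.0923 z 0.0885 shift cm [-0.01 -0.03  0.45] twist -0.001 F [-0.2  0.2 -1.6] 9.5667
  return _methods._mean(a, axis=axis, dtype=dtype,
  ret = ret.dtype.type(ret / rcount)
```

arm_command:
  increments:
    - [[0, 0, 0.1, 0], [0, 0, 0.2, 0], [0, 0, 0.3, 0], [0, 0, 0.4, 0], [0, 0, 0.4, 0], [0, 0, 0.4, 0], [0, 0, 0.4, 0], [0, 0, 0.4, 0]]

```text
time: 10.23
position: [0.5117, 0.123, 0.085]
ee_rot: [0.992, -0.125, 0.0, -0.0]
wrist_force: [-0.3, -0.2, -1.9]
width: 0.79
grip_force: 45.8
```

arm_command:
  increments:
    - [[0, 0, 0.05, 0], [0, 0, 0.1, 0], [0, 0, 0.15, 0], [0, 0, 0.2, 0], [0, 0, 0.2, 0], [0, 0, 0.2, 0], [0, 0, 0.2, 0], [0, 0, 0.2, 0]]

```text
time: 10.9
position: [0.5117, 0.123, 0.0834]
ee_rot: [0.992, -0.125, 0.0, 0.0]
wrist_force: [-1.7, 0.3, 5.1]
width: 0.792
grip_force: 46.4
```

Contact: the hook rests on the rim. Release.

arm_command:
  increments:
    - [[0, 0, 0, 0], [0, 0, 0, 0], [0, 0, 0, 0], [0, 0, 0, 0], [0, 0, 0, 0], [0, 0, 0, 0], [0, 0, 0, 0], [0, 0, 0, 0]]
  claw: 0

```text
time: 11.57
position: [0.5116, 0.123, 0.0829]
ee_rot: [0.992, -0.125, -0.0, -0.0]
wrist_force: [-0.6, -0.1, 0.2]
width: 0.996
grip_force: 0.0
```

```bash
python3 held.py 2>/dev/null;python3 to.py -.1455 -.092 .084
```

```text
11.5667 [0.5116 0.123  0.0829] -14.4 0.9958710012184261 0.0 [-0.6 -0.1  0.2]
9708
hook top tool ((31.62372589111328, -0.00623321533203125), (19.240846633911133, 89.98615264892578), 0.0011906151194125414) -68.47322218650122
-35 643 x 25.5 35.0 z -65.6 -65.0
-25 948 x 22.0 40.9 z -68.4 -68.6
-15 1435 x 22.0 41.0 z -68.7 -69.0
-5 1418 x 22.0 41.1 z -68.6 -69.0
5 1433 x 22.0 41.0 z -68.7 -68.9
15 1417 x 22.0 41.2 z -68.7 -69.0
25 1009 x 22.0 41.0 z -68.4 -68.8
35 650 x 25.2 35.2 z -65.6 -65.2
crate xy -0.1451 -0.0923 z 0.0829 shift cm [-0.04 -0.03 -0.11] twist -0.001 F [ 0.3  0.4 -0.1] 11.6167
```

arm_command:
  increments:
    - [[0, 0, -0.5, 0], [0, 0, -1.5, 0], [0, 0, -3.5, 0], [0, 0, -6, 0], [0, 0, -8.5, 0], [0, 0, -11, 0], [0, 0, -12, 0], [0, 0, -12, 0]]

```text
time: 12.28
position: [0.5137, 0.1232, 0.2062]
ee_rot: [0.992, -0.125, 0.004, -0.001]
wrist_force: [0.3, 0.1, -0.8]
width: 1.001
grip_force: 0.0
```

arm_command:
  increments:
    - [[0, 0.5, 0, -0.12], [0.2, 1.5, 0, -0.24], [0.4, 2.5, 0, -0.36], [0.5, 3.5, 0, -0.48], [0.6, 4.5, 0, -0.6], [0.6, 5.2, 0, -0.72], [0.6, 5.8, 0, -0.84], [0.6, 5.8, 0, -0.95]]
  claw: 1

```text
time: 12.95
position: [0.5016, 0.0644, 0.2014]
ee_rot: [0.939, 0.345, -0.002, -0.001]
wrist_force: [0.6, -0.2, -0.3]
width: 0.001
grip_force: 0.0
```

arm_command:
  increments:
    - [[0, 0, 0, -0.1], [0, 0, 0, -0.2], [0, 0, 0, -0.3], [0, 0, 0, -0.4], [0, 0, 0, -0.5], [0, 0, 0, -0.58], [0, 0, 0, -0.62], [0, 0, 0, -0.62]]

```text
time: 13.62
position: [0.502, 0.0654, 0.2015]
ee_rot: [0.79, 0.613, -0.001, -0.001]
wrist_force: [0.4, -0.6, -0.6]
width: 0.004
grip_force: 0.0
```

```bash
python3 to.py -.139 -.15 .098; cat > cat.py <<'E'
from h import *
import sys
c=cap('wrist');s=c['s']
if len(sys.argv)>1: save(sys.argv[1],c['frame'])
P=cloud(c);o=np.array([.6751,.1764]);yaw=-np.radians(14.36);ex=np.array([np.cos(yaw),np.sin(yaw)]);ey=np.array([-ex[1],ex[0]])
D=P[...,:2]-o;cx=D@ex*1e3;cy=D@ey*1e3;Z=P[...,2]*1e3;f=c['frame'].astype(int)
sat=f.max(-1)-f.min(-1);ok=c['depth']>0
steel=ok&(sat<40)&(f.max(-1)>60)&(abs(cy)<160)
h=steel&(abs(Z-153)<5)&(cx<-100)&(cx>-130);b=steel&(abs(Z-143)<5)&(cx<-125)&(cx>-180)
for n,m in(('hook',h),('box rim',b)):
  n_,l,st,_=cv2.connectedComponentsWithStats(m.astype(np.uint8));
  if n_<2: print(n,'none');continue
  m=l==1+np.argmax(st[1:,4]);print(n,m.sum(),'y',np.percentile(cy[m],[1,99]).round(1),'x',np.percentile(cx[m],[1,99]).round(1),'z',np.median(Z[m]).round(1))
m=ok&(f.max(-1)<110)&(abs(Z-167)<7)&(cx<-122)&(cx>-190)&(abs(cy)<90);
if m.sum():print('opener',m.sum(),np.percentile(cy[m],[1,99]).round(1),np.percentile(cx[m],[1,99]).round(1))
E
python3 cat.py pics/w7.png
```

```text
crate xy -0.1402 -0.1505 z 0.2015 shift cm [ 0.05  0.15 10.35] twist 1.57 F [ 0.4 -0.6 -0.6] 13.6167
hook 2034 y [-117.   -68.2] x [-126.9 -105.7] z 151.7
box rim 838 y [-126.5  -58.7] x [-167.5 -125.3] z 139.7
```

View pics/w7.png

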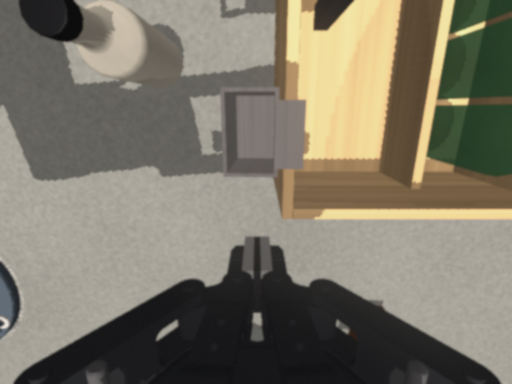

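The wrist view shows the catcher hanging at (262,132) flush to the wall, the closed jaws behind its free end, and the flask at (90,40) well to the left.

arm_command:
  increments:
    - [[0, 0.15, 1.5, 0], [0, 0.15, 4, 0], [0, 0.15, 6.5, 0], [0, 0.15, 8.5, 0], [0, 0.15, 10, 0], [0, 0.15, 10.3, 0], [0, 0.15, 10.3, 0], [0, 0.15, 10.3, 0]]

```text
time: 14.33
position: [0.5047, 0.0649, 0.1001]
ee_rot: [0.79, 0.612, 0.0, 0.0]
wrist_force: [0.3, 0.2, 0.7]
width: 0.001
grip_force: 0.0
```

```bash
python3 to.py -.139 -.13 .098; python3 cat.py
```

```text
crate xy -0.1374 -0.1502 z 0.1001 shift cm [ 2.02 -0.16  0.21] twist 1.569 F [0.3 0.2 0.7] 14.3333
hook 7158 y [-117.   -68.3] x [-127.  -105.5] z 151.6
box rim 2745 y [-126.5  -58.8] x [-167.5 -125.3] z 139.6
```

arm_command:
  increments:
    - [[0.5, 0, 0, 0], [1, 0, 0, 0], [1.4, 0, 0, 0], [1.8, 0, 0, 0], [2.2, 0, 0, 0], [2.6, 0, 0, 0], [3, 0, 0, 0], [3.4, 0, 0, 0]]

```text
time: 15.05
position: [0.5127, 0.0983, 0.0999]
ee_rot: [0.79, 0.613, -0.0, -0.0]
wrist_force: [-0.4, -1.5, 1.8]
width: -0.001
grip_force: 1.2
```

```bash
python3 to.py -.139 -.03 .098; python3 cat.py
```

```text
crate xy -0.138 -0.116 z 0.0999 shift cm [ 8.6  -0.11  0.19] twist 1.57 F [-0.4 -1.5  1.8] 15.05
hook 6458 y [-95.7 -46.8] x [-128.6 -107.3] z 151.6
box rim 824 y [-46.4 -37.7] x [-167.9 -125.3] z 139.9
```

arm_command:
  increments:
    - [[0.4, 0, 0, 0], [0.9, 0, 0, 0], [1.4, 0, 0, 0], [1.9, 0, 0, 0], [2.4, 0, 0, 0], [2.9, 0, 0, 0], [3.4, 0, 0, 0], [3.8, 0, 0, 0]]

```text
time: 15.77
position: [0.5226, 0.1354, 0.0999]
ee_rot: [0.79, 0.613, 0.0, -0.0]
wrist_force: [-2.2, -1.4, 0.0]
width: 0.0
grip_force: 1.0
```

```bash
python3 to.py -.139 -.0246 .098; python3 cat.py
```

```text
crate xy -0.1376 -0.0776 z 0.0999 shift cm [ 5.3  -0.15  0.19] twist 1.57 F [-2.2 -1.4  0. ] 15.7667
hook 6406 y [-57.3  -8.4] x [-128.5 -107.3] z 151.6
box rim 1178 y [-38.6   0.7] x [-168.7 -125.3] z 139.3
opener 10904 [-85.8  29.4] [-181.6 -122.5]
```

arm_command:
  increments:
    - [[0.4, 0, 0, 0], [0.9, 0, 0, 0], [1.4, 0, 0, 0], [1.9, 0, 0, 0], [2.4, 0, 0, 0], [2.9, 0, 0, 0], [3.4, 0, 0, 0], [3.8, 0, 0, 0]]

```text
time: 16.48
position: [0.5321, 0.1721, 0.0999]
ee_rot: [0.79, 0.613, 0.0, -0.0]
wrist_force: [-1.2, -1.7, 0.4]
width: 0.002
grip_force: 0.6
```

```bash
python3 to.py -.139 -.0246 .098; python3 cat.py pics/w8.png
```

```text
crate xy -0.1375 -0.0396 z 0.0999 shift cm [ 1.5  -0.15  0.19] twist 1.57 F [-1.2 -1.7  0.4] 16.4833
hook 2842 y [-19.6   4.6] x [-128.8 -107.7] z 151.6
box rim 877 y [-29.7 -11.5] x [-168.5 -126. ] z 139.8
opener 14623 [-47.6  36.4] [-181.8 -122.6]
```

View pics/w8.png

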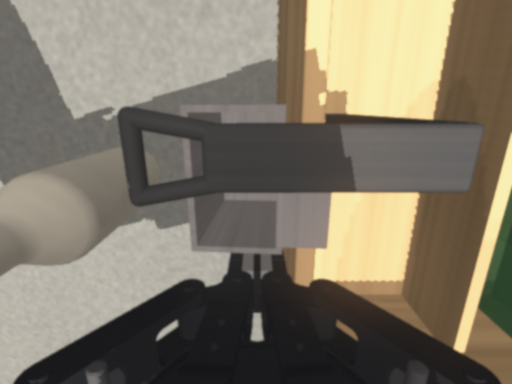

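The catcher is passing beneath the opener arm. 15 mm remain and the knuckles are clear of the opener and flask.

arm_command:
  increments:
    - [[0.3, 0, 0, 0], [0.6, 0, 0, 0], [0.9, 0, 0, 0], [1.1, 0, 0, 0], [1.3, 0, 0, 0], [1.5, 0, 0, 0], [1.5, 0, 0, 0], [1.5, 0, 0, 0]]

```text
time: 17.2
position: [0.5362, 0.1863, 0.1001]
ee_rot: [0.79, 0.613, 0.001, 0.0]
wrist_force: [-0.3, 0.1, 0.6]
width: 0.003
grip_force: 0.0
```

```bash
python3 to.py -.139 -.0246 .098; python3 cat.py
```

```text
crate xy -0.137 -0.0248 z 0.1001 shift cm [ 0.02 -0.2   0.21] twist 1.569 F [-0.3  0.1  0.6] 17.2
hook 2090 y [31.2 44.8] x [-129.4 -107.8] z 151.6
box rim 753 y [44.9 53.8] x [-165.6 -125.9] z 139.9
opener 13216 [-32.9  36.8] [-181.8 -122.6]
```

arm_command:
  increments:
    - [[-0.5, 0, 0, 0], [-1.5, 0, 0, 0], [-3, 0, 0, 0], [-5, 0, 0, 0], [-7, 0, -1, 0], [-9, 0, -4, 0], [-10, 0, -8, 0], [-10, 0, -11, 0]]

```text
time: 17.92
position: [0.51, 0.0864, 0.2116]
ee_rot: [0.791, 0.611, -0.0, 0.0]
wrist_force: [0.7, 0.1, 0.3]
width: -0.003
grip_force: 0.0
```

arm_command:
  increments:
    - [[-3, 0, 0, 0], [-6, 0, 0, 0], [-9, 0, 0, 0], [-12, 0, 0, 0], [-15, 0, 0, 0], [-17, 0, 0, 0], [-18, 0, 0, 0], [-18, 0, 0, 0]]

```text
time: 18.58
position: [0.4653, -0.0872, 0.21]
ee_rot: [0.792, 0.611, -0.0, 0.0]
wrist_force: [-0.3, -0.4, 0.6]
width: 0.0
grip_force: 0.0
```

```bash
python3 cat.py; python3 - <<'E'
from h import *
a=capture('side');b=capture('top')
x=cv2.resize(a['frame'][170:384,0:230],(400,372));y=cv2.resize(b['frame'][60:260,30:380],(400,229))
save('pics/fin.png',np.vstack([x,y]))
E
```

```text
hook none
box rim none
```

View pics/fin.png

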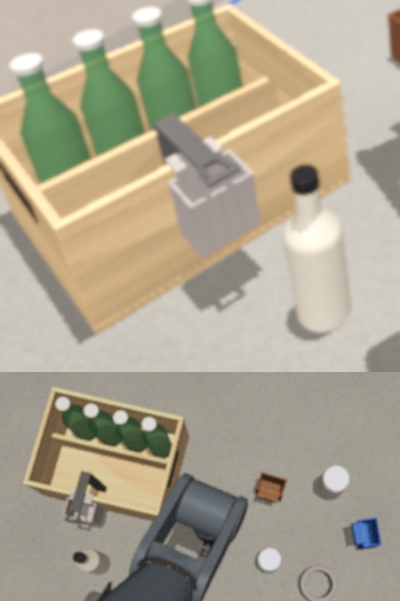

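The catcher hangs at (210,200), centred under the opener. The flask (310,260), jar, can and tape are all standing where they were, and the robot is clear.

```bash
python3 -c "
from station import robot
print(robot.sign_off())"
```

```text
the job is handed in; nothing more can be done
None
```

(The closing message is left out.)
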